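# Lock the processor in its socket and hold the cooler ready above it

### The arm

A 6-joint arm with a two-finger parallel gripper is mounted at the origin on the work surface. World frame = base frame: x ahead of the robot, y to its left, z up, the work surface at z = 0. Lengths are in m, angles in rad, forces in N, time in s.
With the tool pointing down it reaches from about 0.35 to 0.775 m from the base axis. Payload 7.3 kg.
Tool frame: the origin (TCP) lies midway between the tips of the shut fingers; the grasp point (between the pads) lies 19 mm behind it; z points along the fingers, y is the line along which they close (so a half turn about z gives the same grasp; the last joint's range is limited). The gripper opens to 92 mm and grips with 3 to 60 N. Pads are 19 mm wide; open, the fingers measure 130 mm over their backs; the gripper's body (75 mm by 190 mm) begins 47 mm behind the grasp point.
Start: joints at [1.104, 0.342, 1.524, -0, 1.275, -0.146], TCP at [0.166, 0.498, 0.227] pointing down, gripper open.
Joint ranges: [-2.53, 2.53], [-0.77, 2.02], [0.04, 2.7], [-1, 4.14], [0.28, 2.66], [-3.11, 3.11]. Speed limits (rad/s): [2.57, 2.57, 3.14, 3.14, 3.14, 3.14].

### API

Orientations are given as [roll, pitch, yaw] about the fixed x, y, z axes, in that order (R = Rz(yaw) Ry(pitch) Rx(roll)).
In Python, from cell import monitor, vision, workorder gives the robot as it stands.
- The arm moves only by the tool move_arm, never from a script. Its argument "rows" is a list of rows, each a list of 5 numbers: the shift along the world's x, y, z in mm, then the turn about the world's z in rad, then the closure, from -1 (fully open) to 1 (shut). A call has 1 to 12 rows; each row shifts and turns the commanded pose from where the row before left it; what a row does not reach is not made up. A row lasts 1/10 s, in which the tool goes at most 50 mm and 8.59 degrees, less where a joint would pass 70% of its speed; a pose out of reach is approached as far as the arm can. A call is refused whole if a number of a shift passes 50 or a number of a turn 0.15, either way. A call with a gripper value outside its range is refused whole. The fingers move at their own pace and stop on an object; "newtons" is the grip in N (left out, the last holds). Time passes only in rows, so rows that do not move let the fingers close. It gives the time, the measured TCP pose, the force, the opening and the grip force at its end, in the units of the state.
- monitor.observe(): the state, without advancing time (a new reading comes with each control period).
- vision.read_camera(name): name is "scene" or "top" or "wrist"; returns the picture (480x640x3 uint8, red, green, blue); there is no depth.
- vision.get_calibration(name): a dict with "K" (3x3 intrinsics, pixels), "T" (4x4, takes a point from camera to world coordinates); the wrist camera has in their place "mount" (4x4, takes a point from camera to tool coordinates, whose origin is the TCP and whose axes are the flange's). Camera axes: x right, y up, looking along -z (the intrinsics and any distortion apply to the point x, -y, -z); pixel columns grow to the right and rows downward; lengths in m; the calibration is good to about 2 mm. A picture is of the moment at which its call begins: read the wrist's pose just before it. get_calibration takes no time and is no camera call.
- workorder.hand_in(): hands the job in; it is judged then, once.
The state is a dict: "time": time; "qpos": joint angles; "qvel": joint speeds; "joint_efforts": joint torques, N m; "tool_pos": TCP position; "tool_rot": TCP orientation; "contact_force": force on the tool from outside, world axes, zero at the start; "torque": the same for the moment, N m; "opening": finger opening in m; "grip_force": force on a finger pad.
Only numpy, scipy, OpenCV 4.12 (cv2) and the standard library are available. Lean on these libraries where they do the work, as an engineer would, in place of code of your own. Each camera call takes 0.05 s, during which the arm holds its last target. There are 200 camera calls.

### The job

Lower the processor chip gently into its socket on the board (do not drop it in), its gold corner at the socket's gold corner, let go, and then swing the socket's wire lever down flat to lock it. Then lift the tower cooler, carry it over the memory and ports without bumping anything on the board, and finish while still holding it, upright and motionless, about 1 cm above the chip, centred, its four screws squared up over the four brass posts: its pasted base must not touch the chip yet, I will start the screws by hand first. Leave the sauce bottle, the amber glass and the screwdriver where they are.

Things in the scene. Friction and masses are not known exactly. Their poses are not given: they have to be found in the camera images.
- board: Dark green computer motherboard, 170 x 170 mm, lying on its brown carton (190 x 190 x 24 mm); fixed. Origin: on the table under the board's centre; z up; its x axis points away from the robot within 0.3 rad. The board's top face is 26 mm above the table. Socket at the centre. Also low: white power connector at y = 77 mm, grey slot at x = -74 mm, both under 40 mm above the table.
- post (a point): Top of one of four brass posts, 6.4 mm thick, 33 mm above the table, for the cooler's screws: this one is at x = +45, y = +27 mm in the board's axes, the others at (+45,-27), (-45,+27), (-45,-27).
- memory_top (a point): Middle of the top edges of the two red memory modules that stand along the board's x, from x = -71 to 71 mm and y = 45 to 64 mm in the board's axes; 68 mm above the table.
- ports_top (a point): Top of the tallest metal port housing, 60 mm above the table; the port block fills x = -55 to 65 mm, y = -62 to -84 mm in the board's axes.
- heatsink_top (a point): Top of the dark finned heatsink on the board's far edge, 49 mm above the table; it fills x = 63 to 77 mm, y = -55 to 35 mm in the board's axes.
- socket (a point): Centre of the cream socket (48 x 48 mm), on its top face, 34 mm above the table; axes as the board's. The socket has a square pocket 38 x 38 mm, 3.5 mm deep, with straight walls, that takes the underside of the chip.
- socket_mark (a point): Point on the socket's top face, at x = +18, y = +18 mm from its centre, towards the corner that carries the gold mark.
- lever_pivot (a point): Hinge of the socket's lever: at x = -25, y = -28 mm from the socket's centre, 32 mm above the table; axes as the board's. The hinge axis is the board's y.
- lever (a joint): Steel wire lever of the socket (4.4 mm thick), rad: 0 = lying flat along the board's +x, locked (a stop); 1.57 = upright; 1.8 = fully open, leaning back to -x. It stays where it is left (stiff: about 2.5 N at its end). It is 47 mm long from the hinge and its end is bent to the board's -y by 17 mm as a finger tab, clear of the chip.
- lever_tip (a point): Middle of the lever's bent-out finger tab, 47 mm from the hinge and 12 mm to its -y side.
- foam: Black antistatic foam pad, 66 x 66 x 15 mm, fixed to the table; the chip stands on it. Origin: centre of its underside.
- chip: Processor chip, 45 g, 8 mm high. Origin: centre of its underside; z up. From below: gold contact block 36 x 36 x 3 mm (lower edges bevelled by 2 mm), green carrier 40 x 40 x 2.5 mm (grip its edges), metal lid 32 x 32 x 2.5 mm. Seated, the carrier rests on the socket's top face, the origin 3 mm below that face and the lid's top 5 mm above it. Starts within 0.66 rad of its final direction.
- chip_top (a point): Centre of the top of the chip's metal lid, 8 mm above the chip's origin; axes as the chip's.
- chip_mark (a point): Point of the chip at x = +18, y = +18 mm, 3 mm above its underside, towards the corner with the gold mark.
- cradle: White packing-foam frame, 122 x 84 x 12 mm, fixed to the table; the cooler stands on it by its four screws, with its base hanging free in the opening. Origin: centre of its underside.
- cooler: Tower cooler, 118 mm high, 0.42 kg. Origin: centre of the underside of its copper base (38 x 38 mm); z up. Fin block 92 mm (x) x 50 mm (y), 36 to 118 mm above the origin: grip it across the 50 mm. H-shaped frame 100 x 64 mm at 12 to 15 mm, four screws at x = +-45, y = +-27 mm, lower ends 3 mm up. May go on half round. Starts upright, origin 9 mm above the table.
- bottle: Bystander: loose red sauce bottle with a white cap, 60 mm thick, 165 mm high. Origin: centre of its underside.
- glass: Bystander: loose amber glass, 60 mm wide, 65 mm high. Origin: centre of its underside.
- screwdriver: Bystander: loose screwdriver about 200 mm long, lying on the table on the far right (-y) side, roughly along y.
There are look-alikes about, which are no part of the job. There is more than one size of the cooler; the one meant has the size given above.

How it is judged:
By the outcome, as a careful person would: the job done as asked, in the order asked, and still so for the second after the job is handed in, while the arm keeps its last pose, push and grip.
It also fails if it takes over 72 s, if anything falls off the work surface, if the arm or the gripper's body presses on something with over 40 N, if the wrist force passes 120 N, or if a joint passes its speed limit or range.

## Working session

There is one attempt and no reset: what is moved stays moved. The work goes in short steps, Python scripts to look and compute and a tool call to move; the robot and the scene stay as the last step left them, time stands still between calls to the robot, and variables do not carry over. Pictures are saved under pics/ and viewed, at most 10 in all, crops included, and the job is handed in when it is done.

Besides the shell and the picture viewer there is one more tool, called after "Request:" by a JSON object that holds its "method" and its "body". move_arm: Moves the arm, as the interface text tells. Its arguments: {"type":"object","properties":{"rows":{"type":"array","items":{"type":"array","items":{"type":"number"}}},"newtons":{"type":"number"}},"required":["rows"]}

```bash
mkdir -p pics; ls; cat > h.py <<'E'
import numpy as np, cv2
from cell import monitor, vision, workorder
def shot(n,f):
    im=vision.read_camera(n); cv2.imwrite('pics/'+f,im[:,:,::-1]); return im
E
python3 - <<'E'
from h import *
for n in('scene','top'):
    shot(n,n+'0.png'); c=vision.get_calibration(n); print(n,c)
print(vision.get_calibration('wrist')); print(monitor.observe())
E
```

```text
pics
scene {'K': array([[508.84236842,   0.        , 321.67319797],
       [  0.        , 508.84236842, 243.13009171],
       [  0.        ,   0.        ,   1.        ]]), 'T': array([[-0.61581613, -0.58917787,  0.52310604,  1.08477196],
       [ 0.78781089, -0.46985897,  0.39822928,  0.38376297],
       [ 0.01115818,  0.65734465,  0.75350747,  0.8680487 ],
       [ 0.        ,  0.        ,  0.        ,  1.        ]])}
top {'K': array([[592.53741738,   0.        , 327.98268534],
       [  0.        , 592.53741738, 249.10952086],
       [  0.        ,   0.        ,   1.        ]]), 'T': array([[ 1.50422612e-02,  9.98389649e-01, -5.46977102e-02,
         4.35312224e-01],
       [-9.99886539e-01,  1.49759518e-02, -1.62199081e-03,
        -4.45013788e-02],
       [-8.00228557e-04,  5.47159025e-02,  9.98501642e-01,
         1.52214804e+00],
       [ 0.00000000e+00,  0.00000000e+00,  0.00000000e+00,
         1.00000000e+00]])}
{'K': array([[412.62138022,   0.        , 319.79422394],
       [  0.        , 412.62138022, 239.47938116],
       [  0.        ,   0.        ,   1.        ]]), 'mou
[... 326 characters left out ...]
  1.00000000e+00]])}
{'time': 0.1, 'qpos': array([ 1.10399674e+00,  3.42607324e-01,  1.52492650e+00, -1.90254451e-05,
        1.27540589e+00, -1.46010982e-01]), 'qvel': array([-0.00079202, -0.00246734, -0.00343137, -0.00025993, -0.00029112,
        0.00154832]), 'joint_efforts': array([ 2.96538266e-03, -4.32004988e+01, -2.44698411e+01,  7.21876253e-02,
        5.25340042e-02, -2.24427401e-05]), 'tool_pos': array([0.16536261, 0.49788882, 0.22613645]), 'tool_rot': array([-3.14025727e+00, -1.77987788e-04,  2.82080948e+00]), 'contact_force': array([ 0.5110994 , -0.61726988,  0.07145157]), 'torque': array([ 0.06162816, -0.01733125, -0.02555788]), 'grip_force': 0.0, 'opening': 0.09157493271216971}
```

View pics/top0.png

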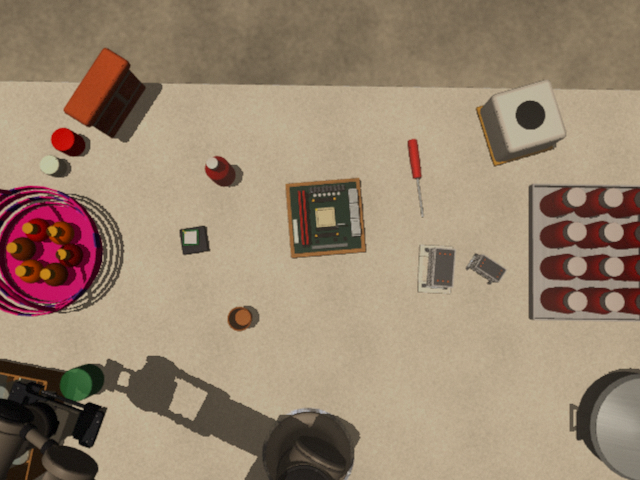

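View pics/scene0.png

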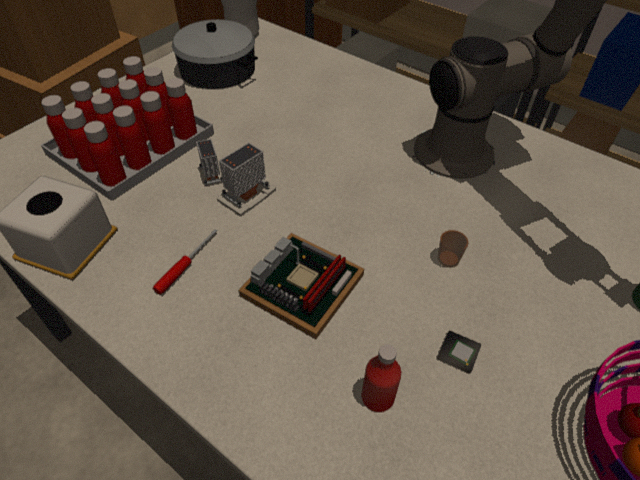

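```bash
python3 - <<'E'
from h import *
im=cv2.imread('pics/top0.png')
r=lambda x,y,w,h,s:cv2.resize(im[y:y+h,x:x+w],None,fx=s,fy=s,interpolation=cv2.INTER_CUBIC)
a=r(280,172,92,92,5);b=r(175,220,40,40,8);c=r(410,238,100,60,4)
o=np.zeros((600,800,3),np.uint8);o[:460,:460]=a[:460,:460];o[:320,470:790]=b;o[330:570,400:800]=c[:240,:400]
cv2.imwrite('pics/m0.png',o)
K=vision.get_calibration('top')['K'];T=vision.get_calibration('top')['T']
def g(u,v,z):
    d=T[:3,:3]@np.array([(u-K[0,2])/K[0,0],-(v-K[1,2])/K[1,1],-1]);return (T[:3,3]+d*(z-T[2,3])/d[2]).round(3)
print('chip',g(193,240,.02),'board',g(326,218,.026),'cool',g(440,268,.12),'cradle',g(435,269,.01),'bottle',g(212,164,.165),'glass',g(239,317,.06))
E
```

```text
chip [0.536 0.301 0.02 ] board [ 0.596 -0.036  0.026] cool [ 0.471 -0.308  0.12 ] cradle [ 0.471 -0.316  0.01 ] bottle [0.703 0.229 0.165] glass [0.345 0.174 0.06 ]
```

View pics/m0.png

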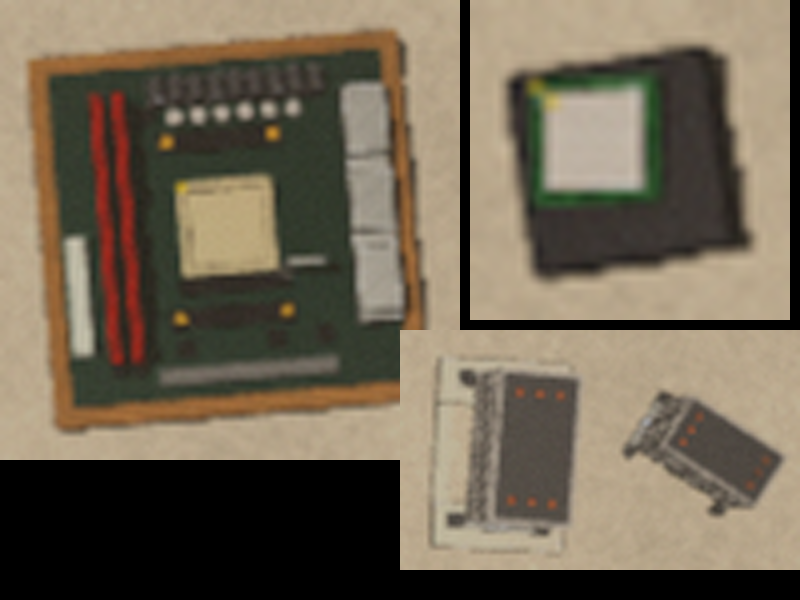

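The board's top-view picture shows the board at (326,218), with the gold socket corner up-left and the lever standing at about (341,224). The chip on black foam is at (193,240), also with its gold corner up-left. Look-alikes are the small cooler (486,268) against the big one on its white cradle (436,268), and the tray bottles and red can against the loose bottle (220,170). I choose the single chip on the foam and the big cooler on the cradle.

Request:
{"method": "move_arm", "body": {"rows": [[37,-20,-10,-0.12,-1],[37,-20,-10,-0.12,-1],[37,-20,-10,-0.12,-1],[37,-20,-10,-0.12,-1],[37,-20,-10,-0.12,-1],[37,-20,-10,-0.12,-1],[37,-20,-10,-0.12,-1],[37,-20,-10,-0.12,-1],[37,-20,-10,-0.12,-1],[37,-18,-10,-0.12,-1],[0,0,0,0,-1],[0,0,0,0,-1]]}}

```text
time: 1.3
tool_pos: [0.5355, 0.2994, 0.1257]
tool_rot: [-3.14, 0.0, 1.62]
contact_force: [-0.6, 0.6, -0.0]
opening: 0.092
grip_force: 0.0
```

```bash
cat >> h.py <<'E'
from scipy.spatial.transform import Rotation as Ro
def wcam(s=None):
    s=s or monitor.observe(); c=vision.get_calibration('wrist')
    T=np.eye(4);T[:3,:3]=Ro.from_euler('xyz',s['tool_rot']).as_matrix();T[:3,3]=s['tool_pos']
    return c['K'],T@c['mount']
def gp(u,v,z,KT):
    K,T=KT;d=T[:3,:3]@np.array([(u-K[0,2])/K[0,0],-(v-K[1,2])/K[1,1],-1]);return T[:3,3]+d*(z-T[2,3])/d[2]
def pr(p,KT):
    K,T=KT;q=T[:3,:3].T@(np.asarray(p)-T[:3,3]);return np.array([K[0,0]*q[0]/-q[2]+K[0,2],-K[1,1]*q[1]/-q[2]+K[1,2]])
def look(f,crop,z):  # crop x,y,w,h, scale z
    import json
    KT=wcam();im=shot('wrist',f);x,y,w,h=crop
    cv2.imwrite('pics/c_'+f,cv2.resize(im[y:y+h,x:x+w,::-1],None,fx=z,fy=z,interpolation=cv2.INTER_CUBIC))
    np.savez('pics/'+f+'.npz',K=KT[0],T=KT[1],crop=[x,y,z])
def pt(f,u,v,h):
    d=np.load('pics/'+f+'.npz');x,y,z=d['crop'];return gp(x+(u+.5)/z-.5,y+(v+.5)/z-.5,h,(d['K'],d['T']))
E
python3 - <<'E'
from h import *
s=monitor.observe();print(s['time'],s['tool_pos'],s['tool_rot'],s['contact_force'])
print(pr([.536,.301,.02],wcam()))
look('w1.png',(0,0,640,480),1.25)
E
```

```text
1.3 [0.53548768 0.29944633 0.12567874] [-3.13951196e+00  4.86876823e-04  1.61994904e+00] [-0.63790173  0.5998661  -0.0433608 ]
[322.36725004 235.05117008]
```

View pics/c_w1.png

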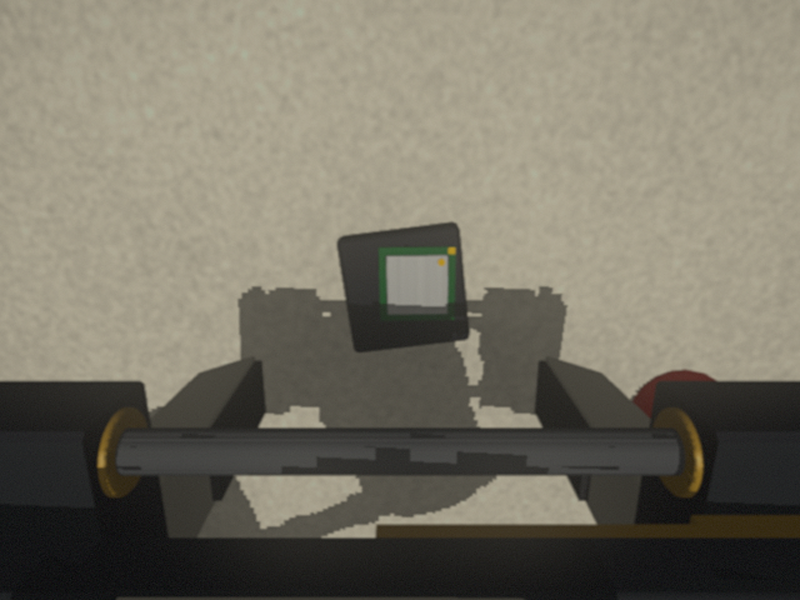

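The chip carrier's corners are at about (379,248), (457,247), (456,318) and (379,319), with the gold mark at top right (+x,+y).

```bash
python3 - <<'E'
from h import *
P=[pt('w1.png',u,v,.0205)[:2] for u,v in((379,248),(457,247),(456,318),(379,319))]
print(np.array(P).round(4),np.mean(P,0).round(4),[np.linalg.norm(P[i]-P[i-1]).round(4) for i in range(4)])
a=P[1]-P[0]+P[2]-P[3];b=P[0]-P[3]+P[1]-P[2];print(np.arctan2(a[1],a[0]),np.arctan2(-b[0],b[1]))
E
```

```text
[[0.5223 0.3252]
 [0.5625 0.3277]
 [0.5651 0.2891]
 [0.5237 0.2865]] [0.5434 0.3071] [np.float64(0.0388), np.float64(0.0403), np.float64(0.0387), np.float64(0.0415)]
0.06269958940519739 0.05190958378056803
```

Request:
{"method": "move_arm", "body": {"rows": [[8,7.5,-30,0.005,-0.5],[0,0,-35,0,-0.2],[0,0,-25,0,-0.1],[0,0,-8,0,-0.1],[0,0,0,0,-0.1],[0,0,0,0,-0.1],[0,0,0,0,-0.1]]}}

```text
time: 2.05
tool_pos: [0.5444, 0.3084, 0.0307]
tool_rot: [3.138, -0.001, 1.626]
contact_force: [-0.7, -0.1, 1.0]
opening: 0.0507
grip_force: 0.0
```

```bash
python3 - <<'E'
from h import *
s=monitor.observe();print(s['time'],s['tool_pos'],s['tool_rot'],s['contact_force'],s['opening'])
print(pr([.5434,.3071,.02],wcam()))
look('w2.png',(160,200,320,240),2.5)
E
```

```text
2.05 [0.54437743 0.30843155 0.03067756] [ 3.13847598e+00 -1.11711627e-03  1.62632060e+00] [-0.67567343 -0.14050905  1.01443135] 0.05065792987039989
[319.32303855 300.68260053]
```

View pics/c_w2.png

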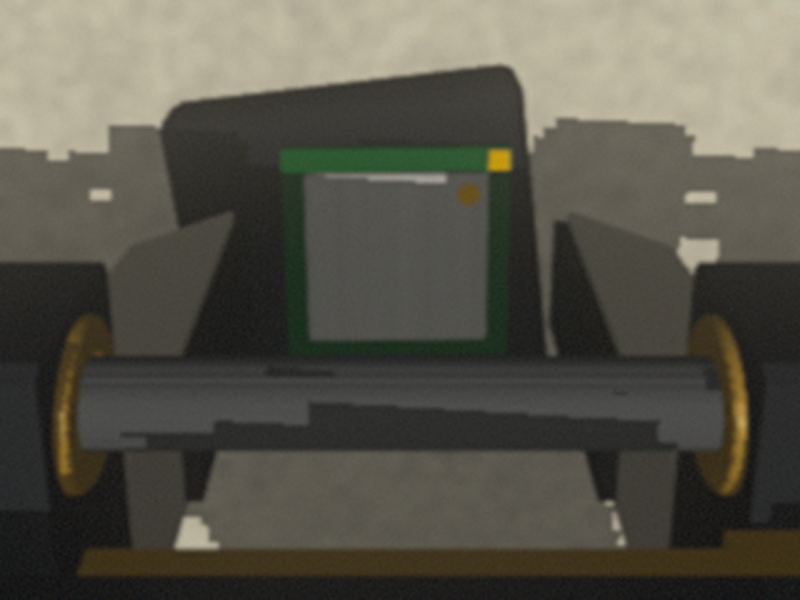

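The chip sits squarely between the fingers, with carrier corners at (281,149), (511,149), (508,352) and (288,352).

```bash
python3 - <<'E'
from h import *
P=[pt('w2.png',u,v,.0205)[:2] for u,v in((281,149),(511,149),(508,352),(289,352))]
print(np.mean(P,0).round(4),[np.linalg.norm(P[i]-P[i-1]).round(4) for i in range(4)])
a=P[1]-P[0]+P[2]-P[3];print(np.arctan2(a[1],a[0]))
E
```

```text
[0.5431 0.3071] [np.float64(0.0395), np.float64(0.0397), np.float64(0.0395), np.float64(0.0402)]
0.05373546218936852
```

Request:
{"method": "move_arm", "body": {"rows": [[-1.2,-1.3,-6,0,-0.1],[0,0,-4,0,-0.1],[0,0,-2,0,-0.1],[0,0,0,0,-0.1],[0,0,0,0,-0.1]], "newtons": 12}}

```text
time: 2.6
tool_pos: [0.5423, 0.3064, 0.0166]
tool_rot: [-3.142, 0.0, 1.626]
contact_force: [-0.5, -0.5, -0.2]
opening: 0.0502
grip_force: 0.0
```

Request:
{"method": "move_arm", "body": {"rows": [[0,0,0,0,-0.1],[0,0,0,0,-0.1]]}}

```text
time: 2.8
tool_pos: [0.5424, 0.3065, 0.0169]
tool_rot: [3.141, -0.0, 1.626]
contact_force: [0.4, -0.2, -0.1]
opening: 0.0503
grip_force: 0.0
```

Request:
{"method": "move_arm", "body": {"rows": [[0.7,0.6,2,0,-0.1],[0,0,0,0,-0.1],[0,0,0,0,0.2],[0,0,0,0,0.4],[0,0,0,0,0.4],[0,0,0,0,0.4],[0,0,0,0,0.4]], "newtons": 15}}

```text
time: 3.5
tool_pos: [0.5431, 0.307, 0.0188]
tool_rot: [3.141, -0.0, 1.626]
contact_force: [-0.1, 0.2, 1.0]
opening: 0.0391
grip_force: 15.0
```

Request:
{"method": "move_arm", "body": {"rows": [[0,0,10,0,0.4],[0,0,40,0,0.4],[0,-10,50,0,0.4],[5,-35,40,0,0.4],[6,-45,10,0.003,0.4],[6,-45,0,0.003,0.4],[6,-45,0,0.003,0.4],[6,-45,0,0.003,0.4],[6,-45,0,0.003,0.4],[6,-45,0,0.003,0.4],[6,-45,0,0.003,0.4],[6,-37,0,0,0.4]]}}

```text
time: 4.7
tool_pos: [0.5956, -0.0901, 0.166]
tool_rot: [3.141, 0.0, 1.646]
contact_force: [0.6, -0.1, -1.6]
opening: 0.0391
grip_force: 15.0
```

Request:
{"method": "move_arm", "body": {"rows": [[0,0,0,0,0.4],[0,0,0,0,0.4],[0,0,0,0,0.4]]}}

```text
time: 5.0
tool_pos: [0.5955, -0.0865, 0.1655]
tool_rot: [-3.142, -0.0, 1.647]
contact_force: [-0.2, 0.2, -0.4]
opening: 0.0392
grip_force: 15.0
```

```bash
python3 - <<'E'
from h import *
s=monitor.observe();print(s['time'],s['tool_pos'],s['tool_rot'],s['contact_force'],s['opening'])
KT=wcam();print(pr([.596,-.036,.034],KT))
look('w3.png',(160,100,320,240),2.5)
E
```

```text
5.0 [ 0.59548772 -0.08653686  0.16547661] [-3.14151389e+00 -4.63529372e-04  1.64746833e+00] [-0.16754894  0.21869942 -0.40512527] 0.03920731332620434
[327.45020637 156.89616987]
```

View pics/c_w3.png

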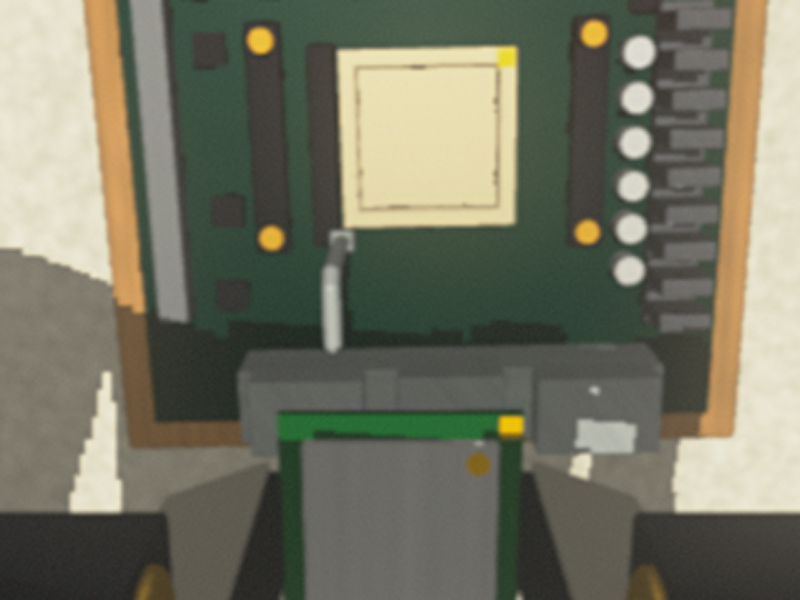

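Socket corners are at (338,50), (517,47), (515,224) and (343,228), with gold at top right. The brass posts are at (260,40), (594,33), (271,238) and (587,232), the lever tab runs (330,270) to (333,350), and the held chip's gold corner is also at top right.

```bash
python3 - <<'E'
from h import *
g=lambda u,v,h:pt('w3.png',u,v,h)[:2]
P=np.array([g(260,40,.033),g(594,33,.033),g(271,238,.033),g(587,232,.033)])
M=np.array([[-45,27],[45,27],[-45,-27],[45,-27]])/1000
S=np.array([g(338,50,.034),g(517,47,.034),g(515,224,.034),g(343,228,.034)])
N=np.array([[-24,24],[24,24],[24,-24],[-24,-24]])/1000
def fit(P,M):
    H=M.T@(P-P.mean(0));a=np.arctan2(H[0,1]-H[1,0],H[0,0]+H[1,1]);R=np.array([[np.cos(a),-np.sin(a)],[np.sin(a),np.cos(a)]])
    return P.mean(0).round(4),round(a,4),((P-P.mean(0))-(M@R.T)).round(4).tolist()
print(fit(P,M));print(fit(S,N));print(fit(np.r_[P,S],np.r_[M,N])[:2])
c=g(278,412,.1672),g(524,412,.1672);d=c[1]-c[0];a=np.arctan2(d[1],d[0]);m=(c[0]+c[1])/2
print('chip',np.linalg.norm(d),a,m+.02*np.array([np.sin(a),-np.cos(a)]))
c,a,_=fit(np.r_[P,S],np.r_[M,N]);R=np.array([[np.cos(a),-np.sin(a)],[np.sin(a),np.cos(a)]])
for th in(1.4,1.5,1.57,1.65,1.7,1.8):
    q=[]
    for y in(-28,-45): 
        p=np.array([-.025+.047*np.cos(th),y/1000]);w=c+R@p
        d=np.load('pics/w3.png.npz');x0,y0,z0=d['crop'];uv=pr([*w,.032+.047*np.sin(th)],(d['K'],d['T']));q.append(((uv-[x0,y0])*z0).round())
    print(th,q)
E
```

```text
(array([ 0.5983, -0.0347]), np.float64(0.0954), [[0.0001, -0.0], [-0.0, 0.0], [0.0, -0.0], [-0.0001, -0.0]])
(array([ 0.5984, -0.0348]), np.float64(0.0943), [[-0.0001, 0.0001], [0.0001, 0.0001], [0.0003, 0.0001], [-0.0003, -0.0003]])
(array([ 0.5983, -0.0348]), np.float64(0.0951))
chip 0.03959883147784173 0.07635527989190881 [ 0.59470626 -0.0860867 ]
1.4 [array([363., 274.]), array([365., 341.])]
1.5 [array([344., 275.]), array([346., 342.])]
1.57 [array([330., 275.]), array([333., 343.])]
1.65 [array([315., 276.]), array([318., 343.])]
1.7 [array([305., 276.]), array([308., 343.])]
1.8 [array([287., 275.]), array([290., 342.])]
```

Request:
{"method": "move_arm", "body": {"rows": [[1.6,20,0,0.01,0.4],[1,21.3,-10,0.009,0.4],[1,10,-20,0,0.4],[0,0,-30,0,0.4],[0,0,-30,0,0.4],[0,0,-20,0,0.4],[0,0,-8,0,0.4],[0,0,0,0,0.4],[0,0,0,0,0.4],[0,0,0,0,0.4],[0,0,0,0,0.4]]}}

```text
time: 6.15
tool_pos: [0.6, -0.0363, 0.0485]
tool_rot: [3.139, 0.001, 1.666]
contact_force: [0.1, 0.5, -1.4]
opening: 0.039
grip_force: 15.0
```

```bash
python3 - <<'E'
from h import *
s=monitor.observe();print(s['time'],s['tool_pos'],s['tool_rot'],s['contact_force'],s['opening'])
KT=wcam();print(pr([.5983,-.0348,.034],KT))
look('w4.png',(160,220,320,200),2.5)
E
```

```text
6.15 [ 0.59999788 -0.03633079  0.04845076] [3.13944165e+00 6.09908663e-04 1.66581971e+00] [ 0.12806525  0.48632751 -1.42132015] 0.03899067222241676
[318.25476938 291.14417629]
```

View pics/c_w4.png

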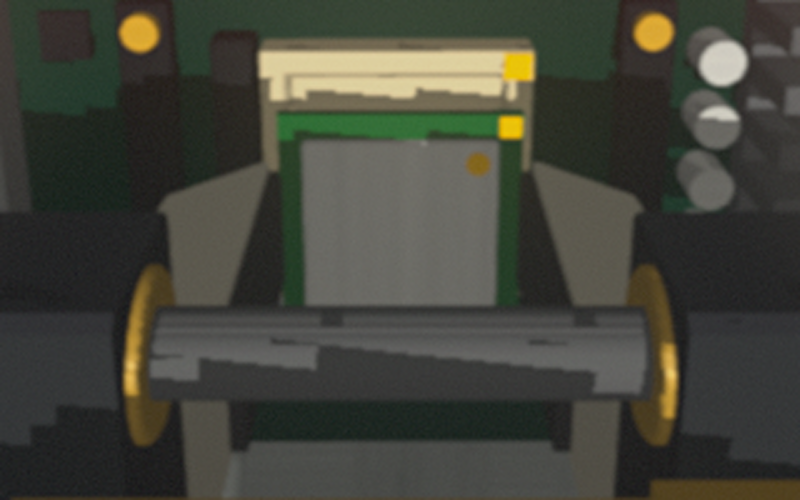

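```bash
python3 - <<'E'
from h import *
g=lambda u,v,h:pt('w4.png',u,v,h)[:2]
def cen(p,q,o):
    d=q-p;a=np.arctan2(d[1],d[0]);return np.linalg.norm(d).round(4),a.round(4),((p+q)/2+o*np.array([np.sin(a),-np.cos(a)])).round(4)
print('post',cen(g(140,34,.033),g(653,32,.033),.027))
print('sock',cen(g(259,51,.034),g(535,51,.034),.024))
print('chip',cen(g(278,113,.0502),g(524,113,.0502),.02))
s=monitor.observe();print(s['tool_pos'])
E
```

```text
post (np.float64(0.0895), np.float64(0.0981), array([ 0.5984, -0.0346]))
sock (np.float64(0.0481), np.float64(0.094), array([ 0.5984, -0.0346]))
chip (np.float64(0.0396), np.float64(0.0939), array([ 0.5992, -0.036 ]))
[ 0.5998186  -0.03633053  0.04819726]
```

Request:
{"method": "move_arm", "body": {"rows": [[-0.8,1.4,-3,0,0.4],[0,0,-3,0,0.4],[0,0,-2,0,0.4],[0,0,0,0,0.4],[0,0,-1,0,0.4],[0,0,-1,0,0.4],[0,0,0,0,0.4],[0,0,0,0,0.4]]}}

```text
time: 7.0
tool_pos: [0.5985, -0.0349, 0.0372]
tool_rot: [3.141, 0.0, 1.666]
contact_force: [-0.7, 0.7, -0.9]
opening: 0.0389
grip_force: 15.0
```

Request:
{"method": "move_arm", "body": {"rows": [[0.5,0,-0.6,0,0.4],[0,0,-0.6,0,0.4],[0,0,-0.6,0,0.4],[0,0,-0.4,0,0.4],[0,0,0,0,0.4],[0,0,0,0,0.4],[0,0,0,0,0.4]]}}

```text
time: 7.7
tool_pos: [0.599, -0.0349, 0.0351]
tool_rot: [3.141, 0.0, 1.666]
contact_force: [0.1, -1.0, 0.2]
opening: 0.0393
grip_force: 15.0
```

Request:
{"method": "move_arm", "body": {"rows": [[0,0,-0.4,0,0.4],[0,0,0,0,0.4],[0,0,0,0,0.4],[0,0,0,0,0.4]]}}

```text
time: 8.1
tool_pos: [0.5991, -0.0349, 0.0348]
tool_rot: [3.141, 0.0, 1.666]
contact_force: [0.3, -0.3, 1.2]
opening: 0.0391
grip_force: 15.0
```

Request:
{"method": "move_arm", "body": {"rows": [[0,0,-0.4,0,0.4],[0,0,0,0,0.4],[0,0,0,0,0.4],[0,0,0,0,0.4]]}}

```text
time: 8.5
tool_pos: [0.5991, -0.0349, 0.0347]
tool_rot: [3.141, 0.0, 1.666]
contact_force: [-1.4, -0.7, 5.7]
opening: 0.0394
grip_force: 15.0
```

Request:
{"method": "move_arm", "body": {"rows": [[0,0,0.3,0,0.1],[0,0,0,0,0],[0,0,0,0,-0.05],[0,0,0,0,-0.05],[0,0,0,0,-0.05],[0,0,5,0,-0.05],[0,0,20,0,-0.05],[0,0,40,0,-0.05],[0,-20,45,0,-0.05],[0,-30,15,0,-0.05],[0,0,0,0,1],[0,0,0,0,1]]}}

```text
time: 9.7
tool_pos: [0.5989, -0.0852, 0.1598]
tool_rot: [3.141, -0.0, 1.664]
contact_force: [-0.4, -0.4, -0.4]
opening: 0.0368
grip_force: 0.0
```

```bash
python3 - <<'E'
from h import *
s=monitor.observe();print(s['time'],s['tool_pos'],s['tool_rot'],s['contact_force'],s['opening'])
look('w5.png',(160,100,320,240),2.5)
E
```

```text
9.7 [ 0.59887233 -0.08522692  0.15984232] [ 3.14100225e+00 -1.21667183e-04  1.66438576e+00] [-0.36038908 -0.37897841 -0.43536823] 0.03679987138284374
```

View pics/c_w5.png

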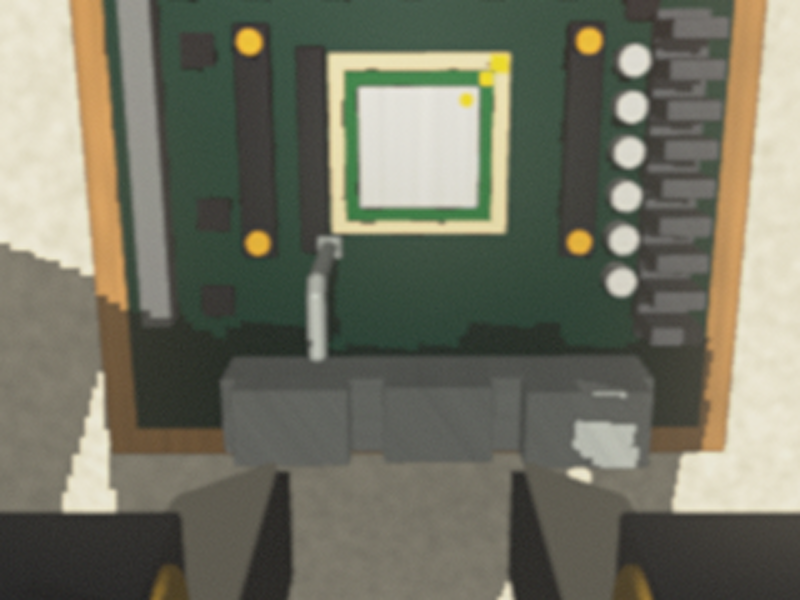

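The chip is seated flat and square, with its gold corner (487,78) at the socket's gold corner (500,63). The lever is still upright, its tab at about (318,320). Next I go behind the lever with shut fingers.

Request:
{"method": "move_arm", "body": {"rows": [[-21,0.5,0,0,1],[-20,0.5,0,0,1],[-20,0.5,0,0,1],[0,0,-35,0,1],[0,0,-35,0,1],[0,0,-20,0,1],[0,0,-5,0,1],[0,0,0,0,1],[0,0,0,0,1],[0,0,0,0,1]]}}

```text
time: 10.75
tool_pos: [0.5388, -0.0834, 0.0657]
tool_rot: [3.14, 0.001, 1.666]
contact_force: [-0.2, -0.3, 0.2]
opening: 0.0003
grip_force: 0.0
```

Request:
{"method": "move_arm", "body": {"rows": [[8,0.8,0,0,1],[8,0.8,0,0,1],[8,0.8,0,0,1],[7,0.7,0,0,1],[7,0.7,0,0,1],[7,0.6,0,0,1],[7,0.6,0,0,1],[0,0,0,0,1]]}}

```text
time: 11.55
tool_pos: [0.5913, -0.0783, 0.0646]
tool_rot: [3.14, 0.0, 1.666]
contact_force: [-0.1, -0.4, 0.2]
opening: 0.0004
grip_force: 0.0
```

Request:
{"method": "move_arm", "body": {"rows": [[0,0,18,0,1],[9,0.9,0,0,1],[9,0.9,0,0,1],[9,0.8,0,0,1],[0,0,-10,0,1],[0,0,-8,0,1],[0,0,-8,0,1],[0,0,-2,0,1]]}}

```text
time: 12.35
tool_pos: [0.6245, -0.0755, 0.0583]
tool_rot: [3.123, 0.003, 1.665]
contact_force: [15.5, 5.6, 19.0]
opening: 0.0005
grip_force: 12.1
```

Request:
{"method": "move_arm", "body": {"rows": [[0,0,8,0,1],[0,0,12,0,1],[0,-10,40,0,1],[0,0,35,0,1],[0,0,0,0,1],[0,0,0,0,1]]}}

```text
time: 12.95
tool_pos: [0.6165, -0.0859, 0.1495]
tool_rot: [-3.141, 0.0, 1.666]
contact_force: [0.6, -0.7, -0.0]
opening: 0.0006
grip_force: 0.0
```

```bash
python3 - <<'E'
from h import *
s=monitor.observe();print(s['time'],s['tool_pos'],s['tool_rot'],s['contact_force'],s['opening'])
w=vision.read_camera('wrist');KT=wcam()
def P(bx,by,z):
    c,sn=np.cos(.095),np.sin(.095);return pr([.5984+(c*bx-sn*by)/1e3,-.0347+(sn*bx+c*by)/1e3,z],KT)
for th in(.4,.7,1,1.3,1.57): print(th,P(-25+47*np.cos(th),-40,.032+.047*np.sin(th)).round(),P(-25+47*np.cos(th),-28,.032+.047*np.sin(th)).round())
print(P(0,0,.039),P(-25,-28,.032))
sc=vision.read_camera('scene');c=vision.get_calibration('scene');q=pr([.5984,-.0347,.05],(c['K'],c['T'])).astype(int);print(q)
a=cv2.resize(w[100:340,160:480],None,fx=1.7,fy=1.7,interpolation=2)
b=cv2.resize(sc[q[1]-45:q[1]+45,q[0]-60:q[0]+60],None,fx=2.1,fy=2.1,interpolation=2)
o=np.zeros((408,800,3),np.uint8);o[:,:544]=a;o[:b.shape[0],546:546+b.shape[1]]=b
cv2.imwrite('pics/m6.png',o[:,:,::-1])
E
```

```text
12.95 [ 0.61646884 -0.085853    0.1494731 ] [-3.14121703e+00  2.53428297e-05  1.66552749e+00] [ 0.64662128 -0.67304832 -0.01048816] 0.0005664330396419529
0.4 [330. 222.] [331. 204.]
0.7 [319. 227.] [319. 208.]
1 [301. 231.] [301. 212.]
1.3 [278. 234.] [278. 214.]
1.57 [256. 235.] [255. 214.]
[301.80407428 157.19000504] [265.72182931 198.36196587]
[302 269]
```

View pics/m6.png

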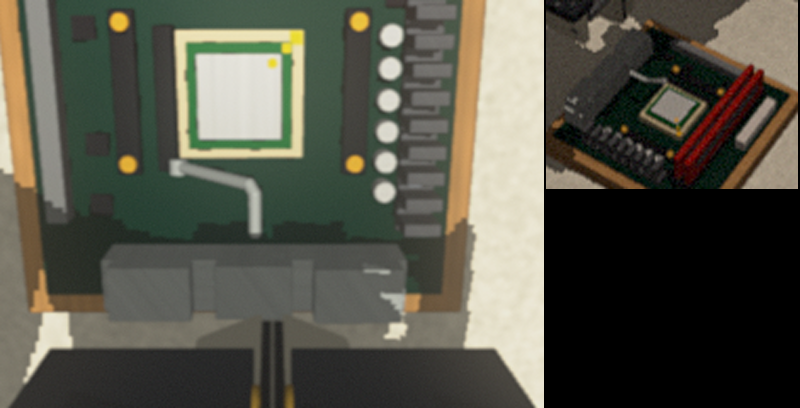

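The lever now lies at about 0.85 rad, its tab at picture (255,212); the chip is undisturbed. The fingertips are narrower than I assumed, so I follow the tab along its arc.

Request:
{"method": "move_arm", "body": {"rows": [[-8,10,-20,0,1],[0,0,-30,0,1],[0,0,-20,0,1],[0,0,0,0,1],[0,0,0,0,1],[0,0,-5,0,1],[0,0,-4.5,0,1],[0,0,0,0,1],[0,0,0,0,1]]}}

```text
time: 13.95
tool_pos: [0.6091, -0.0758, 0.0703]
tool_rot: [3.141, 0.0, 1.666]
contact_force: [-0.7, 0.6, 0.2]
opening: 0.0006
grip_force: 0.0
```

Request:
{"method": "move_arm", "body": {"rows": [[2.5,0.3,-2.8,0,1],[2.4,0.2,-2.7,0,1],[2.1,0.2,-2.6,0,1],[2.1,0.2,-2.6,0,1],[0,0,0,0,1],[0,0,0,0,1]]}}

```text
time: 14.55
tool_pos: [0.6183, -0.0749, 0.0592]
tool_rot: [3.141, 0.0, 1.666]
contact_force: [2.4, -0.4, 1.3]
opening: 0.0006
grip_force: 1.1
```

Request:
{"method": "move_arm", "body": {"rows": [[0,0,8,0,1],[-6,-0.6,4,0,1],[0,0,0,0,1],[0,0,-4,0,1],[0,0,-3,0,1],[0,0,-3,0,1],[0,0,0,0,1]]}}

```text
time: 15.25
tool_pos: [0.6116, -0.0753, 0.0604]
tool_rot: [-3.14, -0.001, 1.666]
contact_force: [0.0, -0.7, -0.8]
opening: 0.0006
grip_force: 0.0
```

Request:
{"method": "move_arm", "body": {"rows": [[0,0,-2,0,1],[0,0,-2,0,1],[0,0,-2,0,1],[0,0,0,0,1],[0,0,0,0,1]]}}

```text
time: 15.75
tool_pos: [0.612, -0.0754, 0.0552]
tool_rot: [-3.141, -0.0, 1.666]
contact_force: [-1.0, 0.5, 0.5]
opening: 0.0005
grip_force: 0.0
```

```bash
python3 - <<'E'
from h import *
s=monitor.observe();print(s['tool_pos'],s['contact_force'],s['grip_force'])
c,sn=np.cos(.095),np.sin(.095);d=(s['tool_pos'][:2]-[.5984,-.0347])*1e3;print(c*d[0]+sn*d[1],-sn*d[0]+c*d[1])
E
```

```text
[ 0.61202325 -0.07540706  0.05521778] [-0.96754309  0.52150263  0.52282396] 0.002763791781035252
9.700467751644874 -41.81576666430722
```

Request:
{"method": "move_arm", "body": {"rows": [[2,0.2,0,0,1],[2,0.2,0,0,1],[2,0.2,0,0,1],[0,0,0,0,1]]}}

```text
time: 16.15
tool_pos: [0.6191, -0.0749, 0.0555]
tool_rot: [3.14, 0.0, 1.666]
contact_force: [-0.8, -0.6, -0.8]
opening: 0.0008
grip_force: 0.0
```

Request:
{"method": "move_arm", "body": {"rows": [[1,0.1,-2,0,1],[1,0.1,-2,0,1],[0,0,-2,0,1],[0,0,0,0,1]]}}

```text
time: 16.55
tool_pos: [0.6208, -0.0747, 0.0495]
tool_rot: [3.14, 0.0, 1.666]
contact_force: [1.3, 0.4, 2.1]
opening: 0.0005
grip_force: 1.1
```

Request:
{"method": "move_arm", "body": {"rows": [[1,0.1,-2.5,0,1],[1,0.1,-2.5,0,1],[0.5,0,-2.5,0,1],[0,0,-2.5,0,1],[0,0,0,0,1]]}}

```text
time: 17.05
tool_pos: [0.6221, -0.0744, 0.0386]
tool_rot: [-3.14, -0.0, 1.666]
contact_force: [0.8, -0.8, 0.8]
opening: 0.0004
grip_force: 0.4
```

Request:
{"method": "move_arm", "body": {"rows": [[0,0,-2,0,1],[0,0,-2,0,1],[0,0,0,0,1],[0,0,0,0,1]]}}

```text
time: 17.45
tool_pos: [0.622, -0.0743, 0.0349]
tool_rot: [-3.14, -0.0, 1.666]
contact_force: [1.2, -0.3, 0.4]
opening: 0.0005
grip_force: 0.1
```

Request:
{"method": "move_arm", "body": {"rows": [[0,0,-1,0,1],[0,0,-1,0,1],[0,0,0,0,1],[0,0,0,0,1]]}}

```text
time: 17.85
tool_pos: [0.6222, -0.0744, 0.0339]
tool_rot: [-3.141, -0.0, 1.666]
contact_force: [-3.5, 0.5, 5.8]
opening: 0.001
grip_force: 3.1
```

Request:
{"method": "move_arm", "body": {"rows": [[0,0,-1.5,0,1],[0,0,0,0,1],[0,0,0,0,1]]}}

```text
time: 18.15
tool_pos: [0.6223, -0.0744, 0.0333]
tool_rot: [-3.142, 0.0, 1.666]
contact_force: [-4.7, 0.6, 12.5]
opening: 0.0008
grip_force: 6.3
```

Request:
{"method": "move_arm", "body": {"rows": [[0,0,10,0,1],[0,0,40,0,1],[0,-10,45,0,1],[-5,0,25,0,-0.3],[0,0,0,0,-0.3],[0,0,0,0,-0.3],[0,0,0,0,-0.3]]}}

```text
time: 18.85
tool_pos: [0.6168, -0.0842, 0.1503]
tool_rot: [-3.139, -0.001, 1.666]
contact_force: [-0.5, 0.0, -0.5]
opening: 0.0279
grip_force: 0.0
```

```bash
python3 - <<'E'
from h import *
s=monitor.observe();print(s['time'],s['tool_pos'],s['contact_force'],s['opening'])
w=shot('wrist','w7.png');KT=wcam();np.savez('pics/w7.npz',K=KT[0],T=KT[1])
def P(bx,by,z):
    c,sn=np.cos(.095),np.sin(.095);return pr([.5984+(c*bx-sn*by)/1e3,-.0347+(sn*bx+c*by)/1e3,z],KT)
# bright grey pixels along the flat lever arm / tab: print profiles
g=w.mean(2)
for th in(0,.06,.12,.2,.3):
    x=lambda r:-25+r*np.cos(th);z=lambda r:.032+r*np.sin(th)/1e3
    arm=[P(x(r),-28,z(r)) for r in np.arange(12,46,2)];tab=[P(x(47),y,z(47)) for y in np.arange(-43,-30,1)]
    f=lambda L:np.mean([g[int(round(v)),int(round(u))] for u,v in L]).round(1)
    print(th,f(arm),f(tab),P(x(47),-40,z(47)).round(1))
u,v=P(22,-40,.032).round().astype(int);print(u,v);print(g[v-3:v+4:3,u-20:u+21:2].astype(int))
u,v=P(0,-28,.032).round().astype(int);print(u,v,g[v-14:v+15:1,u].astype(int))
E
```

```text
18.85 [ 0.61680332 -0.08415142  0.15028195] [-0.50771129  0.00401532 -0.47787452] 0.027906369772762646
0 212.8 183.7 [333.8 217.2]
0.06 205.5 183.5 [333.8 218.2]
0.12 194.2 183.7 [333.6 219.2]
0.2 172.3 180.7 [332.9 220.5]
0.3 134.2 127.2 [331.3 222.2]
334 217
[[ 65  68  68  66  65  67  65  64  88 166 181 152  76  65  64  63  65  64
   62  62  62]
 [ 67  64  64  65  64  65  64  65  87 166 183 151  75  63  63  63  63  60
   62  62  63]
 [ 66  63  64  65  65  63  62  63  86 166 181 152  75  61  63  61  62  61
   63  61  61]]
302 200 [ 88  90  90 110 156 196 208 207 187 123  92 135 171 199 213 194 157 110
  73  70  68  70  67  69  68  69  66  66  67]
```

The lever lies flat: the tab and arm land where 0 rad predicts, and it pushed back at the stop. Now the cooler.

Request:
{"method": "move_arm", "body": {"rows": [[-10,-20,20,0.14,-0.3],[-12,-23,20,0.142,-0.3],[-12,-23,20,0.142,-0.3],[-12,-23,20,0.142,-0.3],[-12,-23,20,0.142,-0.3],[-12,-23,0,0.142,-0.3],[-12,-23,0,0.142,-0.3],[-12,-23,0,0.142,-0.3],[-12,-23,0,0.142,-0.3],[-11,-22,0,0.142,-0.3],[0,0,0,0,-0.3],[0,0,0,0,-0.3]]}}

```text
time: 20.1
tool_pos: [0.5004, -0.3103, 0.2506]
tool_rot: [3.14, -0.002, 3.08]
contact_force: [0.3, 0.7, 0.6]
opening: 0.0594
grip_force: 0.0
```

```bash
python3 - <<'E'
from h import *
s=monitor.observe();print(s['time'],s['tool_pos'],s['tool_rot'],s['contact_force'],s['opening'],s['qpos'].round(2))
KT=wcam();print(pr([.471,-.308,.127],KT),pr([.471,-.316,.012],KT))
look('w8.png',(0,0,640,480),1.25)
E
```

```text
20.1 [ 0.50035314 -0.3103199   0.25060031] [ 3.13976740e+00 -1.63348285e-03  3.08033402e+00] [0.25819497 0.70332952 0.62766369] 0.05941325119865867 [-0.69  0.45  1.3   0.    1.4  -2.2 ]
[320.71207879 190.62638142] [311.93035537 170.18392827]
```

View pics/c_w8.png

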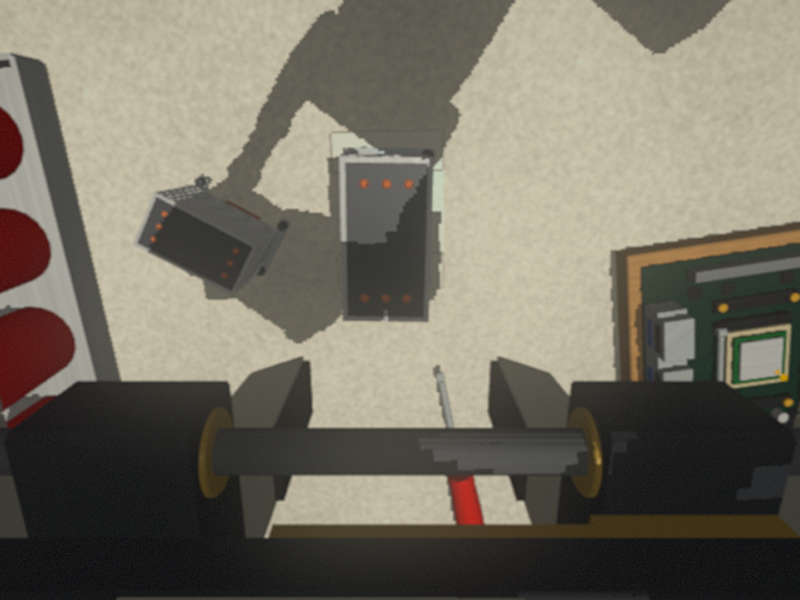

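The big cooler's fin top has corners at (340,155), (433,157), (429,320) and (344,318), with pipe ends between. The small cooler's nearest screw is at (285,225), and the board is at right.

```bash
python3 - <<'E'
from h import *
P=np.array([pt('w8.png',u,v,.127)[:2] for u,v in((341,155),(433,157),(429,320),(344,319))])
print(P.round(4),P.mean(0).round(4),[np.linalg.norm(P[i]-P[i-1]).round(4) for i in range(4)])
a=P[0]-P[3]+P[1]-P[2];print('yaw',np.arctan2(a[1],a[0]))
D=np.array([pt('w8.png',u,v,.127)[:2] for u,v in((364,183),(409,183),(407,298),(365,298))]);a=D[0]-D[3]+D[1]-D[2]
print('dots',D.mean(0),np.arctan2(a[1],a[0]))
print('small',pt('w8.png',285,225,.03),pt('w8.png',285,225,.06),pt('w8.png',240,292,.08))
E
```

```text
[[ 0.4249 -0.3368]
 [ 0.4289 -0.2886]
 [ 0.5194 -0.2948]
 [ 0.5157 -0.3436]] [ 0.4722 -0.3159] [np.float64(0.091), np.float64(0.0484), np.float64(0.0906), np.float64(0.049)]
yaw 3.0694437636120284
dots [ 0.47268831 -0.31626364] 3.067955098497037
small [ 0.47283001 -0.39309268  0.03      ] [ 0.46877259 -0.38618609  0.06      ] [ 0.50832969 -0.41686348  0.08      ]
```

Request:
{"method": "move_arm", "body": {"rows": [[-10,-2,-10,-0.006,-0.45],[-10,-2,-25,-0.006,-0.45],[-7.9,-1.7,-30,0,-0.45],[0,0,-25,0,-0.45],[0,0,0,0,-0.45],[0,0,0,0,-0.45],[0,0,0,0,-0.45],[0,0,0,0,-0.45]]}}

```text
time: 20.95
tool_pos: [0.4736, -0.3164, 0.1633]
tool_rot: [-3.14, 0.002, 3.072]
contact_force: [-0.4, 0.8, 0.6]
opening: 0.0663
grip_force: 0.0
```

Request:
{"method": "move_arm", "body": {"rows": [[-1,0.3,-15,-0.004,-0.45],[0,0,-20,0,-0.45],[0,0,-20,0,-0.45],[0,0,-20,0,-0.45],[0,0,-14,0,-0.45],[0,0,-7,0,-0.45],[0,0,0,0,-0.45],[0,0,0,0,-0.45]]}}

```text
time: 21.75
tool_pos: [0.4723, -0.3162, 0.0668]
tool_rot: [-3.141, 0.001, 3.068]
contact_force: [0.4, -0.6, 0.6]
opening: 0.0664
grip_force: 0.0
```

Request:
{"method": "move_arm", "body": {"rows": [[0,0,0,0,-0.2],[0,0,0,0,-0.1],[0,0,0,0,0.1],[0,0,0,0,0.2],[0,0,0,0,0.2],[0,0,0,0,0.2]], "newtons": 40}}

```text
time: 22.35
tool_pos: [0.472, -0.3161, 0.0665]
tool_rot: [-3.141, 0.001, 3.068]
contact_force: [0.5, 0.0, 5.0]
opening: 0.05
grip_force: 40.0
```

Request:
{"method": "move_arm", "body": {"rows": [[0,0,2,0,0.2],[0,0,6,0,0.2],[0,0,8,0,0.2],[0,0,0,0,0.2],[0,0,0,0,0.2],[0,0,0,0,0.2]]}}

```text
time: 22.95
tool_pos: [0.4715, -0.3157, 0.0816]
tool_rot: [3.141, -0.0, 3.068]
contact_force: [-0.3, -0.2, -4.4]
opening: 0.0496
grip_force: 40.0
```

Request:
{"method": "move_arm", "body": {"rows": [[0,0,15,0,0.2],[0,0,30,0,0.2],[0,0,35,0,0.2],[0,0,20,0,0.2],[0,0,0,0,0.2],[0,0,0,0,0.2],[0,0,0,0,0.2]]}}

```text
time: 23.65
tool_pos: [0.4709, -0.3151, 0.1799]
tool_rot: [3.139, -0.003, 3.068]
contact_force: [-0.5, -0.5, -4.7]
opening: 0.0499
grip_force: 40.0
```

```bash
python3 - <<'E'
from h import *
s=monitor.observe();print(s['time'],s['tool_pos'],s['tool_rot'],s['contact_force'])
w=shot('wrist','w9.png');KT=wcam(s);z=s['tool_pos'][2]+.0605
hsv=cv2.cvtColor(w,cv2.COLOR_RGB2HSV);m=cv2.inRange(hsv,(3,110,60),(18,255,255))
n,_,st,ce=cv2.connectedComponentsWithStats(m)
R=Ro.from_euler('z',s['tool_rot'][2]).as_matrix()[:2,:2]
for a,c in zip(st[1:],ce[1:]):
    if a[4]>8: p=gp(c[0],c[1],z,KT)[:2];print(c.round(1),a[4],((p-s['tool_pos'][:2])@R*1e3).round(1))
E
```

```text
23.65 [ 0.4708757  -0.31514324  0.17988429] [ 3.13934472e+00 -2.81978662e-03  3.06775743e+00] [-0.53030339 -0.53720516 -4.71177269]
[179.1 216.6] 140 [55.4 34.5]
[ 99.  234.5] 16 [50.8 54.6]
[579.5 262.5] 1743 [ 43.4 -64.8]
[ 93.9 246.6] 15 [47.7 56.3]
[ 89.2 258.4] 14 [44.7 58. ]
[169.8 268.5] 18 [41.9 38.1]
[164.3 279.9] 18 [38.9 39.9]
[159.2 291.1] 18 [35.8 41.5]
[274.  307.1] 252 [31.2 12.3]
[319.8 307. ] 261 [31.2  0.4]
[365.7 307. ] 253 [ 31.2 -11.5]
[  2.7 328.1] 15 [25.3 83.8]
[ 25.6 419.6] 16 [-3.6 83.7]
```

Request:
{"method": "move_arm", "body": {"rows": [[4,9,0,0.005,0.2],[8,17,0,0.014,0.2],[12,26,0,0.015,0.2],[13,30,0,0.017,0.2],[14,30,0,0.017,0.2],[14,30,0,0.017,0.2],[14,30,0,0.017,0.2],[13,30,0,0.017,0.2],[13,30,0,0.017,0.2],[11,25,0,0.015,0.2],[7,15,0,0.012,0.2],[3.8,8.4,0,0.006,0.2]]}}

```text
time: 24.9
tool_pos: [0.5986, -0.0338, 0.1812]
tool_rot: [3.141, -0.001, -3.044]
contact_force: [0.3, 0.2, -4.6]
opening: 0.05
grip_force: 40.0
```

Request:
{"method": "move_arm", "body": {"rows": [[0,0,0,0,0.2],[0,0,0,0,0.2],[0,0,0,0,0.2],[0,0,0,0,0.2]]}}

```text
time: 25.3
tool_pos: [0.5983, -0.0365, 0.1819]
tool_rot: [-3.141, -0.0, -3.048]
contact_force: [0.8, 1.0, -4.1]
opening: 0.0499
grip_force: 40.0
```

Request:
{"method": "move_arm", "body": {"rows": [[-0.6,1.8,-8,0.002,0.2],[0,0,-15,0,0.2],[0,0,-15,0,0.2],[0,0,-15,0,0.2],[0,0,-8,0,0.2],[0,0,-4,0,0.2],[0,0,0,0,0.2],[0,0,0,0,0.2],[0,0,0,0,0.2],[0,0,0,0,0.2],[0,0,0,0,0.2]]}}

```text
time: 26.4
tool_pos: [0.5981, -0.0337, 0.1172]
tool_rot: [-3.141, 0.001, -3.044]
contact_force: [-0.3, 0.2, -3.8]
opening: 0.0496
grip_force: 40.0
```

```bash
python3 - <<'E'
from h import *
s=monitor.observe();print(s['time'],s['tool_pos'],s['tool_rot'],s['contact_force'])
w=shot('wrist','w10.png');KT=wcam(s);z=s['tool_pos'][2]+.0605
hsv=cv2.cvtColor(w,cv2.COLOR_RGB2HSV);m=cv2.inRange(hsv,(3,110,60),(18,255,255))
n,_,st,ce=cv2.connectedComponentsWithStats(m)
R=Ro.from_euler('z',s['tool_rot'][2]).as_matrix()[:2,:2]
for a,c in zip(st[1:],ce[1:]):
    if 200<a[4]<400: p=gp(c[0],c[1],z,KT)[:2];print('dot',c.round(1),a[4],((p-s['tool_pos'][:2])@R*1e3).round(1))
m=cv2.inRange(hsv,(18,120,100),(28,255,255));n,_,st,ce=cv2.connectedComponentsWithStats(m)
for a,c in zip(st[1:],ce[1:]):
    if a[4]>15: print('brass',c.round(1),a[4],gp(c[0],c[1],.033,KT)[:2].round(4))
c,sn=np.cos(.095),np.sin(.095)
for bx,by in((-45,27),(-45,-27),(45,27),(45,-27)):print((bx,by),pr([.5984+(c*bx-sn*by)/1e3,-.0347+(sn*bx+c*by)/1e3,.033],KT).round(1))
E
```

```text
26.4 [ 0.59807764 -0.0336639   0.11723021] [-3.14146202e+00  6.79335172e-04 -3.04433293e+00] [-0.25825     0.18428598 -3.75113111]
dot [274.  307.1] 260 [31.5 12. ]
dot [319.7 307.1] 264 [31.5  0.1]
dot [365.6 307.1] 264 [ 31.5 -11.7]
brass [272.5 174.8] 65 [ 0.5554 -0.0658]
brass [364.9 174.3] 88 [ 0.5499 -0.0121]
brass [186.  366.7] 56 [ 0.6902 -0.1158]
brass [453.7 368.2] 58 [0.6739 0.0645]
(-45, 27) [364.6 176.2]
(-45, -27) [272.3 176. ]
(45, 27) [360.  315.2]
(45, -27) [276.7 315. ]
```

Request:
{"method": "move_arm", "body": {"rows": [[-0.5,-1.2,-3,0,0.2],[0,0,-4,0,0.2],[0,0,-2.5,0,0.2],[0,0,-1,0,0.2],[0,0,0,0,0.2],[0,0,0,0,0.2],[0,0,0,0,0.2],[0,0,0,0,0.2],[0,0,0,0,0.2],[0,0,0,0,0.2],[0,0,0,0,0.2],[0,0,0,0,0.2]]}}

```text
time: 27.65
tool_pos: [0.5974, -0.0348, 0.1064]
tool_rot: [3.142, 0.0, -3.044]
contact_force: [0.7, -0.5, -4.0]
opening: 0.0497
grip_force: 40.0
```

```bash
python3 - <<'E'
from h import *
s=monitor.observe();print(s['time'],s['tool_pos'],s['tool_rot'],s['contact_force'],abs(s['qvel']).max())
w=shot('wrist','w11.png');KT=wcam(s);z=s['tool_pos'][2]+.0605
hsv=cv2.cvtColor(w,cv2.COLOR_RGB2HSV);m=cv2.inRange(hsv,(3,110,60),(18,255,255))
n,_,st,ce=cv2.connectedComponentsWithStats(m)
R=Ro.from_euler('z',s['tool_rot'][2]).as_matrix()[:2,:2]
for a,c in zip(st[1:],ce[1:]):
    if 200<a[4]<400: p=gp(c[0],c[1],z,KT)[:2];print('dot',c.round(1),((p-s['tool_pos'][:2])@R*1e3).round(1))
m=cv2.inRange(hsv,(18,120,100),(28,255,255));n,_,st,ce=cv2.connectedComponentsWithStats(m)
for a,c in zip(st[1:],ce[1:]):
    if a[4]>15: print('brass',c.round(1),a[2:],gp(c[0],c[1],.033,KT)[:2].round(4))
# change of scene objects seen from top: chip/bystanders
t=cv2.imread('pics/top0.png');n=shot('top','top1.png')[:,:,::-1]
d=cv2.absdiff(t,n).max(2)
for k,(x,y,r,q) in dict(bottle=(200,145,240,190),glass=(222,298,262,335),driver=(405,135,428,222),small=(467,250,510,290)).items(): print(k,(d[y:q,x:r]>40).sum())
E
```

```text
27.65 [ 0.59742824 -0.03484479  0.10635363] [ 3.14151642e+00  5.08050643e-05 -3.04437195e+00] [ 0.74426605 -0.49884196 -3.9797134 ] 0.00109006653623123
dot [274.1 307.1] [31.5 12. ]
dot [319.8 307.1] [31.5  0.1]
dot [365.6 307.1] [ 31.5 -11.7]
brass [272.3 176.7] [ 9  4 30] [ 0.5542 -0.0659]
brass [369.5 176.4] [11  5 35] [ 0.5488 -0.0118]
brass [453.7 366.5] [ 4 29 66] [0.6649 0.0583]
brass [185.9 365.9] [ 3 20 46] [ 0.6812 -0.1136]
bottle 0
glass 112
driver 0
small 0
```

```bash
python3 - <<'E'
from h import *
a,b=[cv2.cvtColor(cv2.imread(f'pics/top{i}.png'),cv2.COLOR_BGR2HSV)[298:335,222:262,1] for i in(0,1)]
for x in(a,b):
    y,u=np.nonzero(x>120);print(len(u),u.mean(),y.mean())
s=monitor.observe();print(s['tool_pos'],s['grip_force'],workorder.hand_in())
E
```

```text
422 17.71090047393365 20.203791469194314
460 17.371739130434783 20.339130434782607
the job is handed in; nothing more can be done
[ 0.59741883 -0.03484953  0.10632032] 39.99897658824921 None
```

The job is handed in: the chip is seated with its gold corner at the socket's gold corner, the lever is flat, and the gripper holds the cooler upright and still, centred to about 1 mm, 1 cm above the chip with its screws over the posts; the bottle, glass and screwdriver show no movement in the top camera.

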